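Free a glass sample plate and hang it on twin pins

ROBOT

A 7-joint arm with a two-finger parallel gripper is mounted at the origin on the work surface. World frame = base frame: x ahead of the robot, y to its left, z up, the work surface at z = 0. Lengths are in m, angles in rad, forces in N, time in s.
With the tool pointing down it reaches from about 0.35 to 0.9 m from the base axis. Payload 7.2 kg.
Tool frame: the origin (TCP) lies midway between the tips of the shut fingers; the grasp point (between the pads) lies arm.grip_depth behind it (arm.grip_depth is the distance from the TCP to the grasp point, in m); z points along the fingers, y is the line along which they close (so a half turn about z gives the same grasp; the last joint's range is limited). The gripper opens to 88 mm and grips with 3 to 60 N. Pads are 20 mm wide; open, the fingers measure 115 mm over their backs; the gripper's body (75 mm by 178 mm) begins 61 mm behind the grasp point.
Start: joints at [1.126, 0.411, -0.013, 1.596, 0.006, 1.134, -0.082], TCP at [0.23, -0.581, 0.223] pointing down, gripper open.
Joint ranges: [-2.95, 2.95], [-0.29, 1.99], [-1.47, 1.44], [0.14, 2.54], [-1.03, 4.17], [0.13, 1.85], [-2.86, 2.86]. Speed limits (rad/s): [2.39, 2.39, 3.01, 3.01, 3.14, 3.14, 3.14].

INTERFACE

Orientations are given as a unit quaternion [w, x, y, z].
In Python, from cell import arm gives the robot as it stands.
- The arm moves only by the shell command python3 -m inch 'ROWS'. ROWS is text: rows parted by semicolons, each of 5 numbers parted by spaces: the opening, from 0 (shut) to 1 (fully open), then the shift along the tool's x, y, z in cm, then the turn about the tool's z in degrees. In form: claw dx dy dz spin; .... A call has 1 to 20 rows; each row shifts and turns the commanded pose from where the row before left it, along the tool's axes as they then stand; what a row does not reach is not made up. A row lasts 1/10 s, in which the tool goes at most 50 mm and 8.59 degrees, less where a joint would pass 70% of its speed; a pose out of reach is approached as far as the arm can. A call with a gripper value outside its range is refused whole. The fingers move at their own pace and stop on an object; the grip force is fixed at half the most. Time passes only in rows, so rows that do not move let the fingers close. It gives the time, the measured TCP pose, the force, the opening and the grip force at its end, in the units of the state.
- arm.state(): the state, without advancing time (a new reading comes with each control period).
- arm.snapshot(name): name is "scene" or "side" or "wrist"; returns a dict with "img" (420x560x3 uint8, red, green, blue), "z_map" (420x560 float32, m along the optical axis (not along the pixel's ray), 0 where there is no reading), "fovy" (degrees; the focal length in pixels is half the picture's height over the tangent of half this angle, whatever the lens; pixels are square), "cx", "cy" (the principal point, pixels), "T" (4x4, takes a point from camera to world coordinates); the wrist camera has in their place "mount" (4x4, takes a point from camera to tool coordinates, whose origin is the TCP and whose axes are the flange's). Camera axes: x right, y up, looking along -z (the intrinsics and any distortion apply to the point x, -y, -z); pixel columns grow to the right and rows downward; lengths in m; the calibration is good to about 2 mm. A picture is of the moment at which its call begins: read the wrist's pose just before it.
- arm.hand_in(): hands the job in; it is judged then, once.
The state is a dict: "clock": time; "q": joint angles; "dq": joint speeds; "joint_efforts": joint torques, N m; "tool_pos": TCP position; "ee_rot": TCP orientation; "force": force on the tool from outside, world axes, zero at the start; "wrist_torque": the same for the moment, N m; "grip_width": finger opening in m; "gripper_force": force on a finger pad.
Only numpy, scipy, OpenCV 4.12 (cv2) and the standard library are available. Lean on these libraries where they do the work, as an engineer would, in place of code of your own. Each camera call takes 0.05 s, during which the arm holds its last target. There are 200 camera calls.

TASK

Three grey-green glass sample plates lie edge to edge on the design sheet: slide the one with two holes out lengthwise along the table until it is wholly clear of the other two, without shifting them. Then lean it centred on the small sloping easel, holes uppermost, let go of it there, then take it up again another way and hang it by its two holes on the two pins of the stand. Leave it hanging at rest and do not disturb the jar, the glass muller or the knife.

Things in the scene. Friction and masses are not known exactly. Their poses are not given: they have to be found in the camera images.
- sheet: cream design sheet 270 x 360 mm, flat on the table (no thickness to speak of, fixed). The three plates lie on it in one row along its x axis, centred on its origin, their long sides parallel to its y axis and touching. Origin: its centre, on the table; z up; x roughly away from the robot (yaw within 0.3)
- plate_centre (a point): centre (half-way up) of the grey-green glass plate with two holes, 50 mm (its x) x 90 mm (its y) x 8 mm (its z), about 90 g. Two 14 mm through holes at x = +11, y = +30 and -30 mm, so 14 mm from the +x long edge, which must hang uppermost. At first it lies flat, z up, anywhere in the row, x along the sheet's x; a black painted band marks its -x half
- hole_a (a point): centre of the hole at y = +30 mm of the two-hole plate, half-way through; axes as the plate's
- hole_b (a point): centre of the hole at y = -30 mm of the two-hole plate, half-way through; axes as the plate's
- plain_centre (a point): centre of the plate without holes, 50 x 90 x 8 mm, axes and band alike; leave it where it lies
- single_centre (a point): centre of the plate with one hole (14 mm, in the middle of its length), 50 x 90 x 8 mm, axes and band alike; leave it where it lies
- easel: small dark steel easel, fixed, facing the robot's right; origin on the table, z up, x roughly along the robot's y (yaw 1.55 to 2.0). Two bars 8 mm wide at y = +28 and -28 mm (48 mm open between them, also below and behind) rise towards x at 45 degrees above level, each 34 mm long with a lip at its foot, 11 mm high. Runners 8 mm high lie under them, joined by a rod at x = 58 mm
- easel_seat (a point): where the plate's centre lies when it leans on the easel (x = -5, z = 55 mm from the easel's origin); axes as the easel's. Its lower long edge then rests on the lips (x = -20, z = 35 mm), its back on the bars and its upper 16 mm stand free; its x points up the slope, its y along the easel's y
- stand: hanging stand, fixed: wooden base 90 x 120 x 14 mm (centre at x = 15 mm), two steel posts 10 mm thick, 108 mm tall, at x = 25, y = +30 and -30 mm, open between them but for a thin rod at z = 50 mm. A steel pin on each points to -x, towards the robot. Origin on the table, z up; yaw within 0.25
- pin_left (a point): middle of the pin at the stand's y = +30 mm (x = 6, z = 103 mm there); axes as the stand's. The pin is 7 mm thick and rises 10 degrees towards its round tip: from x = 25, z = 100 mm at the post to x = -16, z = 107 mm
- pin_right (a point): middle of the like pin at the stand's y = -30 mm; axes as the stand's
- jar: bystander: amber jar with a white cap, 54 mm across, about 65 mm tall; origin under its centre
- muller: bystander: glass muller, 60 mm across its foot, 75 mm tall; origin under its centre
- knife: bystander: palette knife 200 mm long lying along its x
- plate: the two-hole plate itself; origin 4 mm under its centre, on its underside
Things that resemble listed ones, but are neither listed nor needed, are in the scene too. What is shaped like the plate but blue, pink or red is not meant.

How it is judged:
By the outcome, as a careful person would: the job done as asked, in the order asked, and still so for the second after the job is handed in, with the robot touching nothing.
It also fails if it takes over 72 s, if anything falls off the work surface, if the arm or the gripper's body presses on something with over 40 N, if the wrist force passes 120 N, or if a joint passes its speed limit or range.

## Working session

There is one attempt and no reset: what is moved stays moved. The work goes in short steps, Python scripts to look and compute and a shell command to move; the robot and the scene stay as the last step left them, time stands still between calls to the robot, and variables do not carry over. Pictures are saved under pics/ and viewed, at most 13 in all, crops included, and the job is handed in when it is done.

```bash
ls; mkdir -p pics; cat > h.py <<'E'
import numpy as np, cv2
from cell import arm
from scipy.spatial.transform import Rotation as R
def snap(n,save=None):
    st=arm.state(); s=arm.snapshot(n)
    if 'T' not in s:
        M=np.eye(4); M[:3,:3]=rot(st); M[:3,3]=st['tool_pos']; s['T']=M@s['mount']
    if save: cv2.imwrite('pics/'+save,s['img'][:,:,::-1])
    np.save('pics/%s_last.npy'%n,s,allow_pickle=True)
    return s
def rot(st):
    w,x,y,z=st['ee_rot']; return R.from_quat([x,y,z,w]).as_matrix()
def load(n): return np.load('pics/%s_last.npy'%n,allow_pickle=True).item()
def cloud(s):
    z=s['z_map']; h,w=z.shape; f=h/2/np.tan(np.radians(s['fovy'])/2)
    v,u=np.mgrid[:h,:w]
    P=np.stack([(u-s['cx'])/f*z,-(v-s['cy'])/f*z,-z],-1)
    return P@s['T'][:3,:3].T+s['T'][:3,3]
def onplane(s,u,v,zp):
    h=s['img'].shape[0]; f=h/2/np.tan(np.radians(s['fovy'])/2)
    d=s['T'][:3,:3]@np.array([(u-s['cx'])/f,-(v-s['cy'])/f,-1]); o=s['T'][:3,3]
    return o+d*(zp-o[2])/d[2]
E
python3 - <<'E'
from h import *
for n in ('scene','side','wrist'):
    s=snap(n,n+'0.png'); print(n,[k for k in s],s['fovy'],s['cx'],s['cy'],s['T'].round(3).tolist())
    if 'mount' in s: print(s['mount'])
    for k in s:
        if k not in('img','z_map','T','mount'): print(k,s[k])
print(arm.grip_depth,arm.state())
a=np.hstack([load('scene')['img'],load('side')['img']]);
E
```

```text
pics
scene ['img', 'z_map', 'fovy', 'cx', 'cy', 'T'] 55.576202177540644 282.10820473264846 212.8496710347377 [[0.461, -0.591, 0.661, 1.178], [0.887, 0.323, -0.33, -0.274], [-0.019, 0.739, 0.674, 0.69], [0.0, 0.0, 0.0, 1.0]]
fovy 55.576202177540644
cx 282.10820473264846
cy 212.8496710347377
side ['img', 'z_map', 'fovy', 'cx', 'cy', 'T'] 50.50356420752096 273.9963405514446 205.5703554648343 [[0.969, 0.191, -0.157, 0.385], [-0.247, 0.75, -0.614, -0.7], [0.001, 0.633, 0.774, 1.004], [0.0, 0.0, 0.0, 1.0]]
fovy 50.50356420752096
cx 273.9963405514446
cy 205.5703554648343
wrist ['img', 'z_map', 'fovy', 'cx', 'cy', 'mount', 'T'] 66.14260795582685 279.76953004464286 216.37239367764306 [[0.368, 0.901, 0.229, 0.291], [-0.93, 0.357, 0.09, -0.556], [-0.0, -0.246, 0.969, 0.383], [0.0, 0.0, 0.0, 1.0]]
[[-6.92008561e-05  9.69211909e-01  2.46228088e-01  6.63396130e-02]
 [ 9.99999619e-01  2.81266480e-04 -8.26087687e-04 -6.40475722e-04]
 [-8.69909732e-04  2.46227937e-01 -9.69211559e-01 -1.61293561e-01]
 [ 0.00000000e+00  0.00000000e+00  0.00000000e+00  1.00000000e+00]]
fovy 66.14260795582685
cx 279.76953004464286
cy 216.37239367764306
0.0187 {'clock': 0.15, 'q': array([ 1.12580099,  0.411732  , -0.0126707 ,  1.59681392,  0.00562679,
        1.13432086, -0.08218429]), 'dq': array([-0.0012624 , -0.00173866,  0.00149414, -0.00043193, -0.00026189,
        0.00066098, -0.00342809]), 'joint_efforts': array([ 1.88776001e-03, -5.88332140e+01,  6.42747302e-01, -2.91292441e+01,
       -5.36951248e-02,  1.57546060e-02,  9.19383046e-05]), 'tool_pos': array([ 0.22976311, -0.58082759,  0.22200814]), 'ee_rot': array([-5.93370809e-04,  9.82304217e-01,  1.87291327e-01, -1.77902014e-04]), 'force': array([ 0.21223374, -0.34085767,  0.97808797]), 'wrist_torque': array([-0.06154043,  0.01012274, -0.0055821 ]), 'gripper_force': 0.0, 'grip_width': 0.08757987030608434}
```

View images.

View pics/scene0.png

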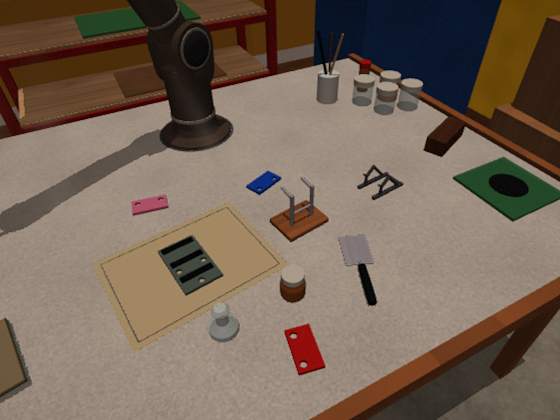

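View pics/side0.png

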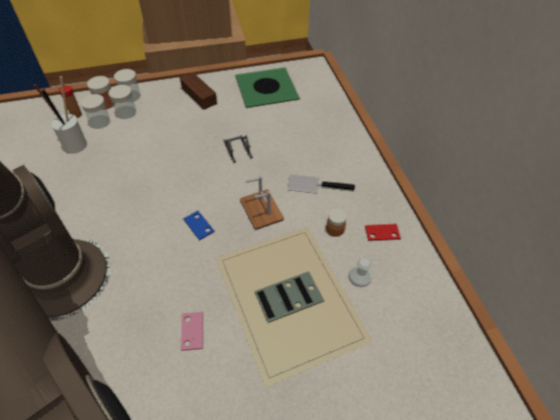

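```bash
python3 - <<'E'
from h import *
s=load('side')['img'];c=load('scene')['img']
a=cv2.resize(s[255:335,240:345],None,fx=3.8,fy=3.8,interpolation=cv2.INTER_CUBIC)
b=cv2.resize(c[225:305,145:250],None,fx=3.8,fy=3.8,interpolation=cv2.INTER_CUBIC)
a2=cv2.resize(s[125:230,205:310],None,fx=2.7,fy=2.7,interpolation=cv2.INTER_CUBIC)
b2=cv2.resize(c[155:240,255:410],None,fx=2.5,fy=2.5,interpolation=cv2.INTER_CUBIC)
im=np.zeros((600,800,3),np.uint8)
for x,y,k in((0,0,a),(400,0,b),(0,310,a2),(400,310,b2)): im[y:y+k.shape[0],x:x+k.shape[1]]=k[:600-y,:800-x]
cv2.imwrite('pics/crop1.png',im[:,:,::-1])
S=load('side');
for n,px in (('side',[(265,303),(287,297),(308,290),(222,265),(307,233),(368,340),(268,376),(262,210),(239,148)]),('scene',[(183,245),(188,262),(200,280),(300,222),(380,180)])):
    s=load(n);C=cloud(s)
    for u,v in px: print(n,u,v,C[v,u].round(3),onplane(s,u,v,0).round(3))
E
```

```text
side 265 303 [ 0.489 -0.205  0.01 ] [ 0.49 -0.2   0.  ]
side 287 297 [ 0.546 -0.202  0.009] [ 0.547 -0.197  0.   ]
side 308 290 [ 0.602 -0.195  0.006] [ 0.604 -0.192  0.   ]
side 222 265 [ 0.406 -0.065 -0.001] [ 0.406 -0.066  0.   ]
side 307 233 [ 0.653 -0.023  0.001] [ 0.653 -0.022  0.   ]
side 368 340 [ 0.701 -0.351 -0.   ] [ 0.701 -0.351  0.   ]
side 268 376 [ 0.455 -0.374  0.001] [ 0.455 -0.374  0.   ]
side 262 210 [0.548 0.077 0.015] [0.551 0.089 0.   ]
side 239 148 [0.537 0.353 0.006] [0.538 0.359 0.   ]
scene 183 245 [ 0.499 -0.197  0.011] [ 0.488 -0.196  0.   ]
scene 188 262 [ 0.553 -0.202  0.009] [ 0.545 -0.201 -0.   ]
scene 200 280 [ 0.607 -0.194 -0.   ] [ 0.608 -0.194  0.   ]
scene 300 222 [0.566 0.079 0.015] [0.552 0.087 0.   ]
scene 380 180 [ 0.511  0.368 -0.   ] [0.511 0.368 0.   ]
```

View pics/crop1.png

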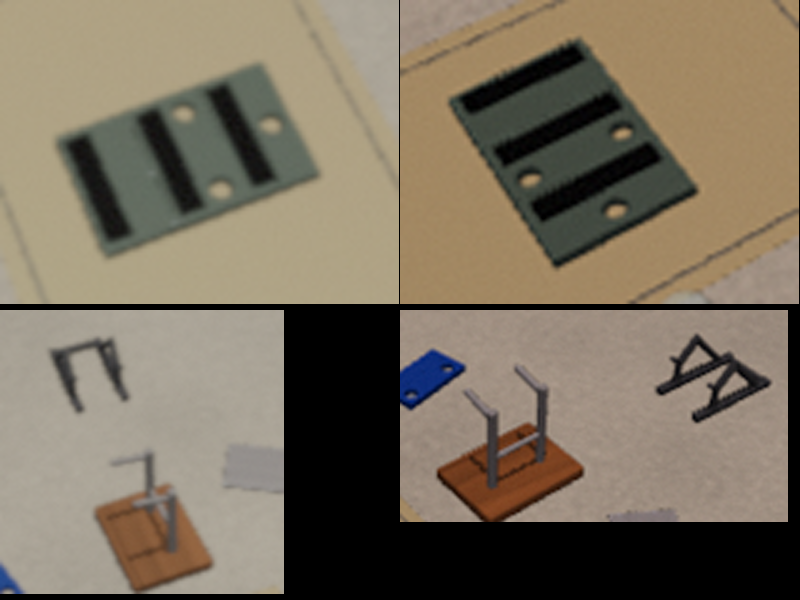

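```bash
cat >> h.py <<'E'
def go(x,y,z,yaw):
    """shift in present tool axes (cm) and spin (deg) to bring TCP to x,y,z with tool x at yaw (deg)"""
    st=arm.state(); M=rot(st); p=np.array(st['tool_pos']); y0=np.degrees(np.arctan2(M[1,0],M[0,0]))
    d=M.T@(np.array([x,y,z])-p)*100
    print('at',p.round(4),'yaw %.2f'%y0,'tilt',M[:,2].round(4),'| shift cm',d.round(2),'spin %.2f'%(-((yaw-y0+180)%360-180)))
E
python3 - <<'E'
from h import *
s=load('side'); P=[onplane(s,240+u/3.8,255+v/3.8,.008)[:2] for u,v in [(58,140),(262,65),(320,175),(105,255),(184,114),(220,189)]]
P=np.array(P);print(P.round(4)); c=P[:4].mean(0); 
e=P[1]-P[0]+P[2]-P[3]; print('c',c,'yaw',np.degrees(np.arctan2(e[1],e[0])))
go(c[0],c[1],.14,98)
E
```

```text
[[ 0.4729 -0.1682]
 [ 0.6194 -0.147 ]
 [ 0.6316 -0.2347]
 [ 0.4836 -0.2538]
 [ 0.5582 -0.1701]
 [ 0.5661 -0.2282]]
c [ 0.55186485 -0.20093162] yaw 7.791433802190483
at [ 0.2298 -0.5808  0.222 ] yaw 21.59 tilt [-6.0e-04  1.1e-03 -1.0e+00] | shift cm [ 43.93 -23.46   8.22] spin -76.41
```

Two-hole candidates (side view): the middle glass plate at (290,295), the plain glass plate at (265,303), the single-hole glass plate at (308,290), and the blue (198,225), pink (192,331) and red (383,233) look-alikes. The crop shows the middle glass plate has the two holes, so I choose that one. The easel shows at (239,148) and the stand at (262,200).

```bash
python3 -m inch '1 4 -2.13 0 0;1 4 -2.13 0 0;1 4 -2.13 0 0;1 4 -2.13 0 0;1 4 -2.13 0 0;1 4 -2.13 0 0;1 4 -2.13 0 0;1 4 -2.13 0 0;1 4 -2.13 0 0;1 4 -2.13 0 0;1 3.9 -2.16 0 0;1 0 0 1 -8.5;1 0 0 1 -8.5;1 0 0 1 -8.5;1 0 0 1 -8.5;1 0 0 1 -8.5;1 0 0 1 -8.5;1 0 0 1 -8.5;1 0 0 1.2 -8.5;1 0 0 0 -8.4'
python3 - <<'E'
from h import *
s=snap('wrist','w1.png'); go(.5519,-.2009,.14,97.8)
E
```

```text
clock: 2.15
tool_pos: [0.5507, -0.2013, 0.1388]
ee_rot: [-0.001, 0.654, 0.757, -0.001]
force: [-0.4, -0.1, -1.0]
grip_width: 0.0877
gripper_force: 0.0
at [ 0.551  -0.2014  0.1394] yaw 98.82 tilt [-2.3e-03  7.0e-04 -1.0e+00] | shift cm [ 0.04  0.1  -0.06] spin 1.02
```

View pics/w1.png

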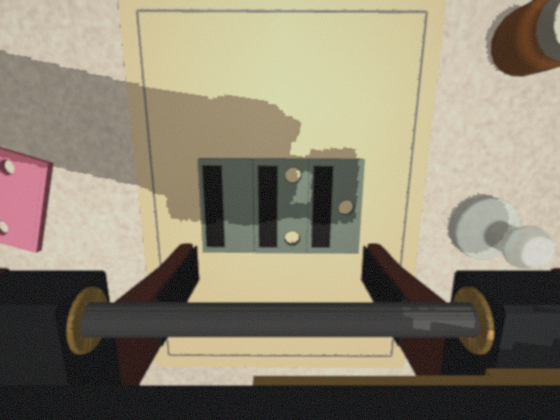

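```bash
python3 - <<'E'
from h import *
s=load('wrist'); f=lambda u,v:onplane(s,u,v,.008)[:2]
P=np.array([f(*p) for p in [(199,158),(364,158),(360,252.5),(204,252.5),(293,175),(292,237.5),(346,207.5)]]);print(P.round(4))
c=P[:4].mean(0); e=P[1]-P[0]+P[2]-P[3]; g=P[0]+P[1]-P[2]-P[3]; print(c.round(4),np.degrees(np.arctan2(e[1],e[0])),np.degrees(np.arctan2(g[1],g[0]))-90,np.linalg.norm(e)/2,np.linalg.norm(g)/2)
h=P[4]-P[5]; print('holes',np.linalg.norm(h),np.degrees(np.arctan2(h[1],h[0]))-90,P[4:6].mean(0))
# refine mask
C=cloud(s); m=(C[...,2]>.004)&(C[...,2]<.013)&(np.hypot(C[...,0]-c[0],C[...,1]-c[1])<.1); print(m.sum())
cnt=max(cv2.findContours(m.astype(np.uint8),0,1)[0],key=cv2.contourArea); r=cv2.minAreaRect(cnt);print(r)
for p in cv2.boxPoints(r): print(f(*p).round(4))
E
```

```text
[[ 0.4714 -0.1655]
 [ 0.6173 -0.1441]
 [ 0.6322 -0.2324]
 [ 0.4837 -0.2543]
 [ 0.5569 -0.1683]
 [ 0.5652 -0.227 ]
 [ 0.6102 -0.1909]]
[ 0.5512 -0.1991] 8.36981089379553 8.716838373840545 0.14873716252959673 0.08965177750412759
holes 0.05933544687922408 7.994712173515467 [ 0.56106217 -0.19764405]
14795
((280.06298828125, 205.63922119140625), (167.0413360595703, 94.93594360351562), 0.5672663450241089)
[ 0.4762 -0.2552]
[ 0.4696 -0.1652]
[ 0.6175 -0.1449]
[ 0.6354 -0.2334]
```

```bash
python3 - <<'E'
from h import *
go(.5508-.1444*.069,-.1992+.9895*.069,.005,98.3)
E
```

```text
at [ 0.551  -0.2014  0.1394] yaw 98.82 tilt [-2.3e-03  7.0e-04 -1.0e+00] | shift cm [ 7.11  0.11 13.44] spin 0.52
```

```bash
python3 -m inch '0.1 3.5 0.05 0 0.5;0.1 3.6 0.06 0 0;0.1 0 0 0 0;0.1 0 0 0 0;0.1 0 0 3 0;0.1 0 0 3 0;0.1 0 0 2 0;0.1 0 0 2 0;0.1 0 0 1.4 0;0.1 0 0 1 0;0.1 0 0 0.5 0;0.1 0 0 0 0'
python3 - <<'E'
from h import *
go(.5508-.1444*.069,-.1992+.9895*.069,.004,98.3)
go(.5508+.1444*.051,-.1992-.9895*.051,.004,98.3)
E
```

```text
clock: 3.4
tool_pos: [0.5433, -0.1312, 0.0114]
ee_rot: [-0.0, 0.66, 0.752, -0.0]
force: [0.5, -0.2, 0.4]
grip_width: 0.0087
gripper_force: 0.0
at [ 0.5433 -0.1312  0.0114] yaw 97.46 tilt [-4.e-04 -0.e+00 -1.e+00] | shift cm [ 0.06 -0.24  0.74] spin -0.84
at [ 0.5433 -0.1312  0.0114] yaw 97.46 tilt [-4.e-04 -0.e+00 -1.e+00] | shift cm [-11.94  -0.07   0.74] spin -0.84
```

```bash
python3 -m inch '0.1 0 -0.24 0.3 -0.8;0.1 0 0 0.3 0;0.1 0 0 0 0;0.1 0 0 0 0'
python3 - <<'E'
from h import *
go(.5508-.1444*.069,-.1992+.9895*.069,.004,98.3)
E
```

```text
clock: 3.8
tool_pos: [0.5411, -0.1313, 0.0059]
ee_rot: [0.0, 0.654, 0.756, 0.0]
force: [0.7, 0.5, -0.1]
grip_width: 0.0088
gripper_force: 0.0
at [ 0.5411 -0.1313  0.0059] yaw 98.28 tilt [ 4.e-04 -1.e-04 -1.e+00] | shift cm [ 0.05 -0.02  0.19] spin -0.02
```

```bash
python3 -m inch '0.1 0 0 0.25 0;0.1 -0.6 0 0 0;0.1 -0.6 0 0 0;0.1 -0.6 0 0 0;0.1 -0.6 0 0 0;0.1 -0.6 0 0 0;0.1 -0.6 0 0 0;0.1 -0.6 0 0 0;0.1 -0.6 0 0 0;0.1 -0.6 0 0 0;0.1 -0.6 0 0 0;0.1 -0.6 0 0 0;0.1 -0.6 0 0 0;0.1 -0.6 0 0 0;0.1 -0.6 0 0 0;0.1 -0.6 0 0 0;0.1 -0.6 0 0 0;0.1 -0.6 0 0 0;0.1 -0.6 0 0 0;0.1 -0.6 0 0 0'
python3 - <<'E'
from h import *
go(.5508+.1444*.053,-.1992-.9895*.053,.004,98.3); snap('side')
E
```

```text
clock: 5.8
tool_pos: [0.5575, -0.2446, 0.0032]
ee_rot: [0.0, 0.654, 0.756, 0.0]
force: [-0.6, -0.1, 0.2]
grip_width: 0.0088
gripper_force: 0.5
at [ 0.5575 -0.2446  0.0032] yaw 98.29 tilt [ 0. -0. -1.] | shift cm [-0.71 -0.01 -0.08] spin -0.01
```

```bash
python3 -m inch '0.1 -0.4 0 0 0;0.1 -0.4 0 0 0;0.1 0 0 0 0;0.1 0.6 0 0 0;0.1 0.2 0 0 0;0.1 0 0 -2 0;0.1 0 0 -4 0;0.1 0 0 -4 0;1 -2 0 -3 0;1 -2 0 0 0;1 -1.5 0 0 0;1 0 0 0 0;1 0 0 0 0'
python3 - <<'E'
from h import *
s=snap('wrist','w2.png')
c=np.array([.567,-.304]);f=lambda u,v:onplane(s,u,v,.008)[:2]
C=cloud(s); z=C[...,2]
for q in ([.567,-.304],[.5013,-.2064],[.6003,-.192]):
    m=(z>.004)&(z<.013)&(np.hypot(C[...,0]-q[0],C[...,1]-q[1])<.056)
    print(m.sum(),C[m].mean(0).round(4))
E
```

```text
clock: 7.15
tool_pos: [0.5644, -0.2978, 0.1313]
ee_rot: [-0.002, 0.654, 0.756, -0.0]
force: [-1.1, -0.1, 0.1]
grip_width: 0.0455
gripper_force: 0.0
4836 [ 0.5647 -0.3074  0.0074]
6871 [ 0.5    -0.2052  0.0073]
6711 [ 0.5988 -0.1908  0.0073]
```

View pics/w2.png

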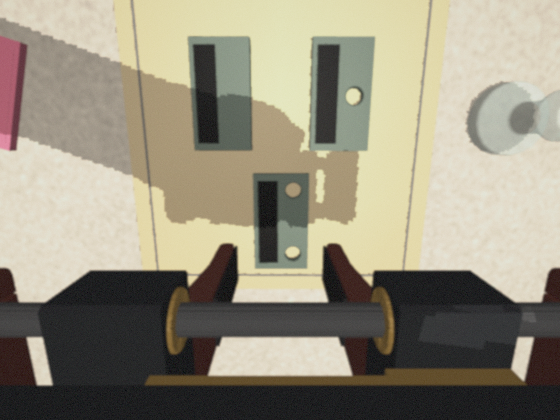

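The two-hole plate is out at (281,220), wholly clear of the plain (220,94) and single (342,94) plates, which still line up with each other.

```bash
python3 - <<'E'
from h import *
s=load('wrist'); f=lambda u,v:onplane(s,u,v,.008)[:2]
P=np.array([f(*p) for p in [(254,173),(309,173),(307,268),(255,268),(293,190),(292,252.5)]])
c=P[:4].mean(0); g=P[0]+P[1]-P[2]-P[3];h=P[4]-P[5]
print(P[:4].round(4),c.round(4),np.degrees(np.arctan2(g[1],g[0]))-90,np.degrees(np.arctan2(h[1],h[0]))-90,P[4:].mean(0)-.011*np.array([.9895,.1444]))
cs=P[4:].mean(0)-.011*np.array([.9895,.1444]); cm=(c+cs)/2
go(cm[0],cm[1],.003,98.3)
# stand & easel cloud
S=load('side');C=cloud(S);z=C[...,2]
for n,(x0,x1,y0,y1) in (('stand',(.46,.65,.0,.2)),('easel',(.42,.62,.27,.45))):
    m=(z>.02)&(z<.14)&(C[...,0]>x0)&(C[...,0]<x1)&(C[...,1]>y0)&(C[...,1]<y1); print(n,m.sum(),C[m].mean(0).round(3),C[m].max(0).round(3),C[m].min(0).round(3))
E
```

```text
[[ 0.5361 -0.267 ]
 [ 0.584  -0.26  ]
 [ 0.597  -0.349 ]
 [ 0.5482 -0.3561]] [ 0.5663 -0.308 ] 8.042549367364984 7.93760674044843 [ 0.56560052 -0.30788151]
at [ 0.5647 -0.2971  0.1315] yaw 98.33 tilt [-0.0022  0.002  -1.    ] | shift cm [-1.120e+00 -1.000e-02  1.285e+01] spin 0.03<stdin>:11: RuntimeWarning: Mean of empty slice.
  ret = um.true_divide(
Traceback (most recent call last):
ValueError: zero-size array to reduction operation maximum which has no identity
```

```bash
python3 -m inch '1 -0.6 0 0 0;1 -0.5 0 0 0;1 0 0 3 0;1 0 0 3 0;1 0 0 3 0;1 0 0 2 0;1 0 0 1 0;1 0 0 0.5 0;1 0 0 0 0;1 0 0 0 0'
python3 - <<'E'
from h import *
go(.566,-.308,.0025,98.0)
E
```

```text
clock: 8.2
tool_pos: [0.5677, -0.3097, 0.0092]
ee_rot: [0.001, 0.654, 0.756, 0.0]
force: [0.6, 0.0, -0.5]
grip_width: 0.0878
gripper_force: 0.0
at [ 0.5677 -0.3097  0.0092] yaw 98.29 tilt [ 1.5e-03 -7.0e-04 -1.0e+00] | shift cm [ 0.19 -0.15  0.67] spin 0.29
```

```bash
python3 -m inch '1 0.2 -0.15 0.3 0.3;1 0 0 0.35 0;1 0 0 0 0;1 0 0 0 0;0.5 0 0 0 0;0.5 0 0 0 0;0.5 0 0 0 0;0.5 0 0 0 0;0.4 0 0 0 0;0.3 0 0 0 0;0.3 0 0 0 0;0.3 0 0 0 0;0.3 0 0 0 0;0.3 0 0 0 0'
python3 - <<'E'
from h import *
go(.566,-.308,.0025,98.0)
E
```

```text
clock: 9.6
tool_pos: [0.5653, -0.3077, 0.0017]
ee_rot: [0.0, 0.656, 0.755, 0.0]
force: [0.9, 0.2, 0.3]
grip_width: 0.0495
gripper_force: 30.0
at [ 0.5653 -0.3077  0.0017] yaw 97.99 tilt [ 2.e-04 -1.e-04 -1.e+00] | shift cm [-0.04  0.07 -0.08] spin -0.01
```

```bash
python3 -m inch '0.3 0 0 -0.5 0;0.3 0 0 -1.5 0;0.3 0 0 -3 0;0.3 0 0 -4 0;0.3 0 0 -4 0;0.3 0 0 -3 0;0.3 0 0 -1 0;0.3 2 0.2 0 0;0.3 4 0.3 0 0;0.3 4 0.5 0 0;0.3 4 0.5 0 0;0.3 4 0.5 0 0;0.3 4 0.5 0 0;0.3 2 0.2 0 0;0.3 1 0 0 0;0.3 0 0 0 0;0.3 0 0 0 0;0.3 0 0 0 0'
python3 - <<'E'
from h import *
s=snap('wrist','w3.png'); go(.555,-.05,.17,98.0);print(arm.state()['gripper_force'])
C=cloud(s);z=C[...,2]
m=(z>.02)&(z<.125)&(C[...,1]>.0)&(abs(C[...,0]-.55)<.1); 
print(m.sum()); np.save('pics/stand.npy',C[m])
v,u=np.where(m);print(u.min(),u.max(),v.min(),v.max())
E
```

```text
clock: 11.4
tool_pos: [0.5569, -0.0581, 0.1712]
ee_rot: [-0.0, 0.657, 0.754, -0.0]
force: [0.5, -0.3, -1.1]
grip_width: 0.0494
gripper_force: 30.0
at [ 0.557  -0.058   0.1713] yaw 97.85 tilt [-5.e-04 -4.e-04 -1.e+00] | shift cm [ 0.82 -0.09  0.13] spin -0.15
29.999472498893738
1590
249 320 0 86
```

View pics/w3.png

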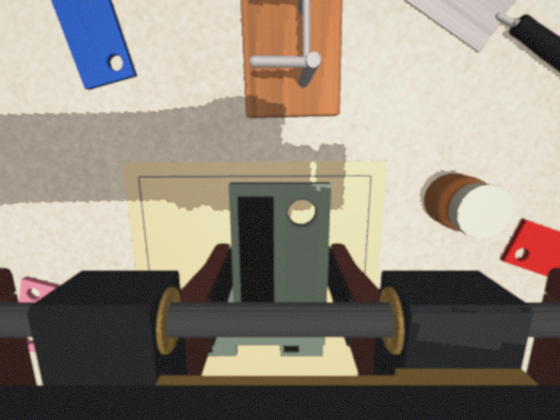

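The plate is held firmly in the grip, and the right pin shows at (252–318, 61). I'll advance so that both pins are in view.

```bash
python3 -m inch '0.3 3 0 0 0;0.3 2.6 0 0 0;0.3 0 0 0 0;0.3 0 0 0 0'
python3 - <<'E'
from h import *
s=snap('wrist','w4.png'); go(.555,-.05,.17,98.0)
C=cloud(s);z=C[...,2]
m=(z>.09)&(z<.125)&(C[...,1]>.0)&(abs(C[...,0]-.55)<.1)
n,l,st,ce=cv2.connectedComponentsWithStats(m.astype(np.uint8))
for i in range(1,n):
    if st[i,4]<60: continue
    Q=C[l==i]; c=Q.mean(0); U,S,V=np.linalg.svd(Q-c,full_matrices=False); t=(Q-c)@V[0]
    d=V[0]*np.sign(V[0][0]); t=(Q-c)@d
    print(st[i],c.round(4),d.round(3),'yaw',np.degrees(np.arctan2(d[1],d[0])).round(2),(c+d*np.percentile(t,1)).round(4),(c+d*np.percentile(t,99)).round(4))
# base top
b=(z>.009)&(z<.02)&(C[...,1]>-.05)&(abs(C[...,0]-.56)<.08)
cnt=max(cv2.findContours(b.astype(np.uint8),0,1)[0],key=cv2.contourArea); print(cv2.contourArea(cnt))
Q=C[b][:,:2].astype(np.float32); r=cv2.minAreaRect(Q); print(r)
E
```

```text
clock: 11.85
tool_pos: [0.5495, -0.0016, 0.1716]
ee_rot: [0.0, 0.656, 0.755, -0.0]
force: [-0.4, 0.1, -0.6]
grip_width: 0.0496
gripper_force: 30.0
at [ 0.5495 -0.0024  0.1715] yaw 97.91 tilt [-1.e-04 -8.e-04 -1.e+00] | shift cm [-4.79 -0.11  0.16] spin -0.09
[247  47  72  21 923] [0.5361 0.1135 0.1057] [ 0.984  0.147 -0.099] yaw 8.51 [0.5127 0.11   0.108 ] [0.556  0.1165 0.1037]
[251 142  67  16 697] [0.5447 0.0551 0.1062] [ 0.985  0.161 -0.06 ] yaw 9.29 [0.5222 0.0514 0.1076] [0.5654 0.0584 0.1049]
12233.0
((0.547031581401825, 0.08555404096841812), (0.09008226543664932, 0.12023519724607468), 9.068900108337402)
```

View pics/w4.png

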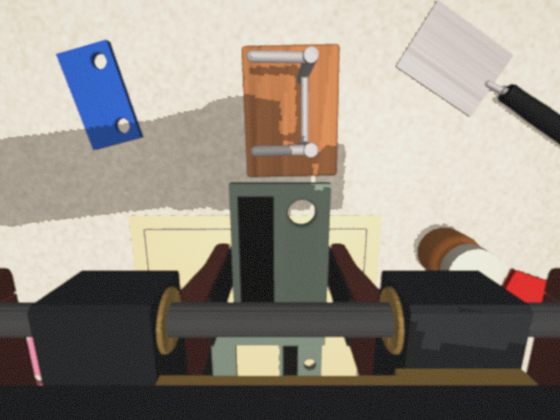

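Both pins are clear: left at (250–315, 56), right at (253–315, 150). Next I'll look at the easel the same way.

```bash
python3 - <<'E'
from h import *
go(.63,.385,.17,195)
E
```

```text
at [ 0.5495 -0.0024  0.1715] yaw 97.91 tilt [-1.e-04 -8.e-04 -1.e+00] | shift cm [37.26 13.3   0.12] spin -97.09
```

```bash
python3 -m inch '0.3 2 0.7 0 0;0.3 4 1.4 0 0;0.3 4 1.4 0 0;0.3 4 1.4 0 0;0.3 4 1.4 0 0;0.3 4 1.4 0 0;0.3 4 1.4 0 0;0.3 4 1.4 0 0;0.3 4 1.4 0 0;0.3 3.3 1.4 0 0;0.3 0 0 0 -8;0.3 0 0 0 -8;0.3 0 0 0 -8;0.3 0 0 0 -8;0.3 0 0 0 -8;0.3 0 0 0 -8;0.3 0 0 0 -8;0.3 0 0 0 -8'; python3 -m inch '0.3 0 0 0 -8;0.3 0 0 0 -8;0.3 0 0 0 -8;0.3 0 0 0 -8;0.3 0 0 0 0;0.3 0 0 0 0;0.3 0 0 0 0'
python3 - <<'E'
from h import *
s=snap('wrist','w5.png'); go(.63,.385,.17,195);print(arm.state()['gripper_force'])
C=cloud(s);z=C[...,2]; T=arm.state()['tool_pos']
m=(z>.003)&(z<.09)&(C[...,0]<T[0]-.03)&(np.hypot(C[...,0]-.52,C[...,1]-.37)<.1)
v,u=np.where(m);print(m.sum(),u.min(),u.max(),v.min(),v.max(),C[m].min(0),C[m].max(0))
E
```

```text
clock: 13.7
tool_pos: [0.6308, 0.3847, 0.1709]
ee_rot: [0.0, 0.155, 0.988, -0.001]
force: [-0.7, -0.2, -1.0]
grip_width: 0.0498
gripper_force: 30.0
clock: 14.4
tool_pos: [0.6297, 0.3862, 0.1714]
ee_rot: [-0.0, -0.12, 0.993, -0.0]
force: [0.0, 0.4, -0.8]
grip_width: 0.0495
gripper_force: 30.0
at [0.6296 0.3865 0.1716] yaw -166.19 tilt [ 2.e-04 -3.e-04 -1.e+00] | shift cm [-0.01 -0.16  0.16] spin -1.19
29.99949485063553
3738 209 330 43 136 [0.49185173 0.29283587 0.00301478] [0.5697096  0.40878585 0.05935613]
```

View pics/w5.png

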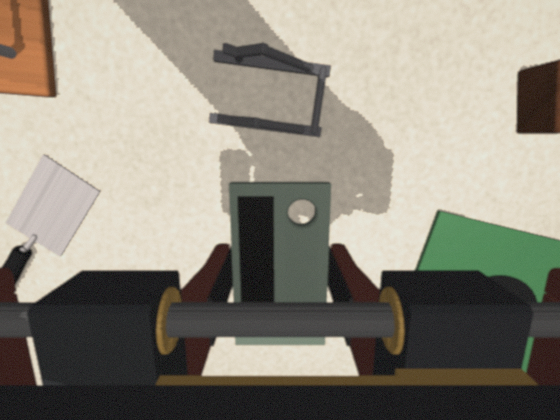

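```bash
python3 - <<'E'
from h import *
s=load('wrist');C=cloud(s);z=C[...,2]
m=(z>.004)&(z<.09)&(C[...,0]<.60)&(np.hypot(C[...,0]-.53,C[...,1]-.36)<.09)
P=C[m]; hi=P[P[:,2]>.014]; 
from scipy.optimize import minimize
def ef(p,Q): c,t=np.cos(p[2]),np.sin(p[2]); d=Q[:,:2]-p[:2]; return d[:,0]*c+d[:,1]*t,-d[:,0]*t+d[:,1]*c
# y fit: high and low pts except rod lie at |y|=28
def cost(p):
    x,y=ef(p,P); k=x<48
    return np.minimum(np.abs(np.abs(y)-.028),.012)[k].mean()+ (0 if k.sum()>200 else 1)
best=min((minimize(cost,[x,y,w],method='Nelder-Mead',options=dict(xatol=1e-5,fatol=1e-7)) for x in(.51,.53) for y in (.34,.36) for w in (1.6,1.75,1.9)),key=lambda r:r.fun)
p=best.x; print(best.fun,p,np.degrees(p[2]))
x,y=ef(p,P); Z=P[:,2]
for sg in (1,-1):
    k=(y*sg>.02)
    print('side',sg,k.sum(),'ymed',np.median(y[k]).round(4),'x range',x[k].min().round(4),x[k].max().round(4))
    h=k&(Z>.016); i=np.argsort(-Z[h])[:8]; print(' top pts x,z',np.c_[x[h][i],Z[h][i]].round(4).tolist())
    for zz in (.03,.036,.042,.048,.054): 
        q=k&(abs(Z-zz)<.003); print(zz,q.sum(),np.round(np.percentile(x[q],[0,10,50,90,100]),4) if q.sum() else '')
q=(abs(y)<.02); print('rod x',np.median(x[q]),Z[q].mean(), 'slope', np.polyfit(y[q],x[q],1))
np.save('pics/easelP.npy',P); 
E
```

```text
0.0032529395262016147 [0.52995776 0.3668246  1.68860236] 96.74978845576459
side 1 2097 ymed 0.0276 x range -0.0706 0.0389
 top pts x,z [[-0.0222, 0.0594], [-0.0214, 0.059], [-0.0213, 0.0588], [-0.0211, 0.0587], [-0.0233, 0.0585], [-0.0218, 0.0585], [-0.0211, 0.0584], [-0.0215, 0.0583]]
0.03 74 [-0.0489 -0.0433  0.0013  0.0044  0.006 ]
0.036 212 [-0.0568 -0.0499 -0.0434 -0.0023  0.0006]
0.042 221 [-0.0566 -0.0545 -0.0377 -0.008  -0.0047]
0.048 171 [-0.0357 -0.0338 -0.0237 -0.0128 -0.0106]
0.054 142 [-0.0299 -0.028  -0.024  -0.0182 -0.0166]
side -1 1247 ymed -0.0274 x range -0.0706 0.0388
 top pts x,z [[-0.0216, 0.0593], [-0.022, 0.0592], [-0.0231, 0.0587], [-0.0209, 0.0586], [-0.0218, 0.0584], [-0.0219, 0.0583], [-0.0211, 0.0581], [-0.0207, 0.0581]]
0.03 56 [-0.0464 -0.0008  0.0019  0.0048  0.0062]
0.036 159 [-0.0566 -0.0503 -0.0443 -0.0021  0.0001]
0.042 189 [-0.0565 -0.0543 -0.0379 -0.0073 -0.0046]
0.048 127 [-0.0356 -0.0338 -0.0177 -0.0126 -0.0105]
0.054 111 [-0.0312 -0.0282 -0.0241 -0.0179 -0.0154]
rod x 0.031508081981414506 0.008470716551469547 slope [0.00452003 0.03155074]
```

```bash
python3 - <<'E'
from h import *
s=load('wrist');C=cloud(s)
M=np.eye(4);st=arm.state();M[:3,:3]=rot(st);M[:3,3]=st['tool_pos']
Q=(C-M[:3,3])@M[:3,:3]
m=(abs(Q[...,2])<.02)&(abs(Q[...,1])<.03)&(Q[...,0]>.015)&(Q[...,0]<.06)
q=Q[m];print(m.sum(),q[:,0].max(),np.percentile(q[:,0],99),np.percentile(q[:,1],[1,99]),np.median(q[:,2]))
k=q[:,0]<.040;print('tilt',np.polyfit(q[k,1],q[k,2],1),np.polyfit(q[k,0],q[k,2],1))
go(.5334,.3373,.09,186.75)
E
```

```text
5466 0.04448168603531922 0.04428253424789586 [-0.02462982  0.024445  ] -0.005343819860325647
tilt [ 0.01131845 -0.00526428] [-0.00528002 -0.00513341]
at [0.6296 0.3865 0.1716] yaw -166.19 tilt [ 2.e-04 -3.e-04 -1.e+00] | shift cm [10.51 -2.48  8.16] spin 7.06
```

```bash
python3 -m inch '0.3 2 -0.5 0 0;0.3 3 -0.7 0 0;0.3 3 -0.7 0 0;0.3 2 -0.5 0 0;0.3 0.55 -0.1 0 4;0.3 0 0 0 3;0.3 0 0 2.5 0;0.3 0 0 2.5 0;0.3 0 0 2 0;0.3 0 0 1 0;0.3 0 0 0 0;0.3 0 0 0 0;0.3 0 0 0 0'
python3 - <<'E'
from h import *
go(.5329,.3372,.061,186.75)
E
```

```text
clock: 15.75
tool_pos: [0.5334, 0.3378, 0.0929]
ee_rot: [0.001, -0.061, 0.998, 0.0]
force: [0.1, -0.2, 0.0]
grip_width: 0.0495
gripper_force: 30.0
at [0.5334 0.3378 0.0929] yaw -173.03 tilt [ 0.0015  0.001  -1.    ] | shift cm [ 0.06 -0.06  3.19] spin 0.22
```

```bash
python3 -m inch '0.3 0.05 -0.05 1 0.2;0.3 0 0 1 0;0.3 0 0 0.5 0;0.3 0 0 0.3 0;0.3 0 0 0.2 0;0.3 0 0 0 0;0.3 0 0 0 0'
python3 - <<'E'
from h import *
go(.5329,.3372,.061,186.75); print(arm.state()['force'])
E
```

```text
clock: 16.45
tool_pos: [0.5325, 0.3368, 0.0618]
ee_rot: [0.0, -0.059, 0.998, 0.0]
force: [-0.8, 0.1, -1.0]
grip_width: 0.0497
gripper_force: 30.0
at [0.5325 0.3368 0.0618] yaw -173.21 tilt [ 2.e-04  2.e-04 -1.e+00] | shift cm [-0.04  0.03  0.08] spin 0.04
[-0.77691892  0.11028121 -0.99914204]
```

```bash
python3 -m inch '0.3 0 0 0.06 0;0.3 0 0 0 0;0.3 0 0 0 0'; python3 -m inch '0.3 0 0 0.06 0;0.3 0 0 0 0;0.3 0 0 0 0'
```

```text
clock: 16.75
tool_pos: [0.5326, 0.3367, 0.0612]
ee_rot: [0.0, -0.059, 0.998, 0.0]
force: [-1.0, -0.1, -0.7]
grip_width: 0.0497
gripper_force: 30.0
clock: 17.05
tool_pos: [0.5325, 0.3367, 0.0604]
ee_rot: [-0.0, -0.059, 0.998, -0.0]
force: [0.2, 0.2, -1.1]
grip_width: 0.0495
gripper_force: 30.0
```

```bash
python3 -m inch '0.3 0 0.1 0.06 0;0.3 0 0 0 0;0.3 0 0 0 0'; python3 -m inch '0.3 0 0 0.06 0;0.3 0 0 0 0;0.3 0 0 0 0'
```

```text
clock: 17.35
tool_pos: [0.5324, 0.3377, 0.0599]
ee_rot: [0.0, -0.059, 0.998, 0.0]
force: [-0.0, -0.8, -0.4]
grip_width: 0.0495
gripper_force: 30.0
clock: 17.65
tool_pos: [0.5324, 0.3377, 0.0594]
ee_rot: [0.0, -0.059, 0.998, 0.0]
force: [0.6, -1.3, 1.9]
grip_width: 0.0497
gripper_force: 30.0
```

Contact is felt (force z +1.9 N), so I release.

```bash
python3 -m inch '1 0 0 0 0;1 0 0 0 0;1 0 0 0 0;1 0 0 0 0;1 0 0 0 0;1 0 0 0 0;1 0 0 -0.5 0;1 0 0 -2 0;1 0 0 -3 0;1 0 0 -3 0;1 0 0 -1 0;1 0 0 0 0;1 0 0 0 0'
python3 - <<'E'
from h import *
s=snap('wrist','w6.png');C=cloud(s)
d=C-np.array([.5330,.3407,0]);w=np.radians(96.75);x=d[...,0]*np.cos(w)+d[...,1]*np.sin(w);y=-d[...,0]*np.sin(w)+d[...,1]*np.cos(w);z=C[...,2]
g=s['img'].astype(int)
m=(z>.03)&(z<.095)&(abs(x)<.06)&(abs(y)<.06)
print(m.sum(),'x',np.percentile(x[m],[1,99]),'y',np.percentile(y[m],[1,99]),'z',np.percentile(z[m],[1,99]))
k=m&(z>.045)&(z<.07); print('slope',np.polyfit(x[k],z[k],1), 'z vs y',np.polyfit(y[k],z[k]-x[k],1))
E
```

```text
clock: 18.95
tool_pos: [0.5322, 0.3371, 0.1533]
ee_rot: [-0.0, -0.059, 0.998, -0.0]
force: [-0.0, -0.3, 0.1]
grip_width: 0.0882
gripper_force: 0.0
5573 x [-0.02732853  0.02488584] y [-0.04405949  0.04479466] z [0.03335595 0.07543492]
slope [0.79212407 0.0630412 ] z vs y [-0.01043823  0.06449729]
```

View pics/w6.png

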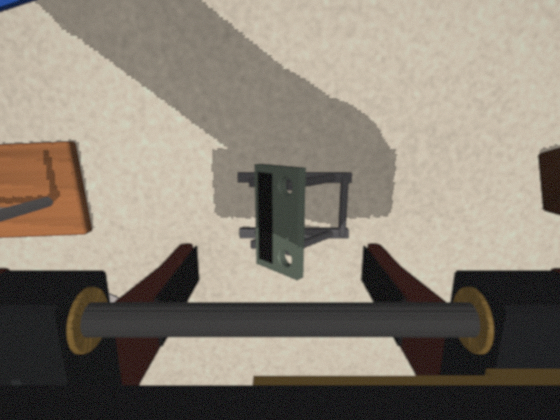

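The plate leans on the easel at (280,218), holes uppermost and centred to within 0.5 mm. I'll regrip it across its faces, between the bars.

```bash
python3 - <<'E'
from h import *
go(.5354,.3208,.045,186.75)
E
```

```text
at [0.532  0.3369 0.1528] yaw -173.22 tilt [-0.0013 -0.0014 -1.    ] | shift cm [-0.16 -1.63 10.78] spin 0.03
```

```bash
python3 -m inch '1 -0.15 -0.8 0 0;1 0 -0.8 0 0;1 0 0 0 0;1 0 0 3 0;1 0 0 3 0;1 0 0 2 0;1 0 0 1.5 0;1 0 0 0.5 0;1 0 0 0 0;1 0 0 0 0'
python3 - <<'E'
from h import *
go(.5354,.3208,.045,186.75)
E
```

```text
clock: 20.0
tool_pos: [0.5361, 0.3225, 0.0552]
ee_rot: [0.0, -0.059, 0.998, 0.0]
force: [-0.1, -0.2, 0.4]
grip_width: 0.0877
gripper_force: 0.0
at [0.5361 0.3225 0.0552] yaw -173.21 tilt [ 9.e-04  8.e-04 -1.e+00] | shift cm [ 0.09 -0.16  1.02] spin 0.04
```

```bash
python3 -m inch '1 0.05 -0.15 0.5 0;1 0 0 0.5 0;1 0 0 0 0;0.85 0 0 0 0;0.75 0 0 0 0;0.65 0 0 0 0;0.6 0 0 0 0;0.55 0 0 0 0;0.5 0 0 0 0;0.45 0 0 0 0;0.4 0 0 0 0;0.35 0 0 0 0;0.3 0 0 0 0;0.25 0 0 0 0;0.2 0 0 0 0;0.2 0 0 0 0'
python3 - <<'E'
from h import *
go(.5354,.3208,.045,186.75); st=arm.state(); print(st['grip_width'],st['force'])
s=snap('wrist');C=cloud(s)
d=C-np.array([.5330,.3407,0]);w=np.radians(96.75);x=d[...,0]*np.cos(w)+d[...,1]*np.sin(w);y=-d[...,0]*np.sin(w)+d[...,1]*np.cos(w);z=C[...,2]
m=(z>.03)&(z<.095)&(abs(x)<.06)&(abs(y)<.055)&(abs(y)>.035)
print(m.sum(),'x',np.percentile(x[m],[1,50,99]),'y',np.percentile(y[m],[1,99]),'z',np.percentile(z[m],[1,99]))
E
```

```text
clock: 21.6
tool_pos: [0.5354, 0.3202, 0.0441]
ee_rot: [-0.0, -0.059, 0.998, -0.0]
force: [0.2, -0.5, 0.4]
grip_width: 0.0177
gripper_force: 0.1
at [0.5354 0.3202 0.0441] yaw -173.22 tilt [-1.e-04 -2.e-04 -1.e+00] | shift cm [-0.    0.06 -0.09] spin 0.03
0.017671820770185923 [ 0.24140092 -0.46336773  0.4176231 ]
1290 x [-0.02471563 -0.01795063 -0.01157323] y [-0.04347051  0.04515457] z [0.04204329 0.09026628]
```

```bash
python3 -m inch '0.12 0 0 0 0;0.05 0 0 0 0;0 0 0 0 0;0 0 0 0 0;0 0 0 0 0;0 0 0 0 0'
python3 - <<'E'
from h import *
st=arm.state(); print(st['grip_width'],st['gripper_force'],st['force'])
E
```

```text
clock: 22.25
tool_pos: [0.5354, 0.3208, 0.0443]
ee_rot: [0.0, -0.059, 0.998, 0.0]
force: [-1.1, 2.3, -0.3]
grip_width: 0.008
gripper_force: 30.0
0.007967209949914485 29.99669373035431 [-1.08583057  2.34453986 -0.3013117 ]
```

```bash
python3 -m inch '0 0 0 -0.5 0;0 0 0 -1 0;0 0 0 -2 0;0 0 0 -3 0;0 0 0 -4 0;0 0 0 -3 0;0 0 0 -1 0;0 0 0 0 0;0 0 0 0 0;0 0 0 0 0'
python3 - <<'E'
from h import *
st=arm.state();s=snap('wrist','w7.png');C=cloud(s); Q=(C-st['tool_pos'])@rot(st)
go(.5,.08,.17,98.9);print(st['gripper_force'],st['grip_width'])
m=(abs(Q[...,1])<.012)&(Q[...,2]<.015)&(Q[...,2]>-.065)&(abs(Q[...,0])<.07)&(abs(Q[...,0])>.014)
v,u=np.where(m);q=Q[m];print(m.sum(),u.min(),u.max(),v.min(),v.max())
for a in range(-50,56,5):
    k=(q[:,0]>a/1000)&(q[:,0]<=(a+5)/1000)
    if k.sum(): print(a,k.sum(),'y',np.median(q[k,1]).round(4),'ztop',np.percentile(q[k,2],[2,30,50]).round(4))
print(q[:,0].max(),np.percentile(q[:,0],99.5),q[:,0].min())
E
```

```text
clock: 23.25
tool_pos: [0.5349, 0.3196, 0.1875]
ee_rot: [-0.001, -0.059, 0.998, -0.001]
force: [-0.3, 0.4, -1.7]
grip_width: 0.0078
gripper_force: 30.0
at [0.5349 0.3197 0.1876] yaw -173.21 tilt [-0.0022 -0.0014 -1.    ] | shift cm [  6.29 -23.39   1.8 ] spin 87.89
29.998020753264427 0.007840471261122514
2658 269 290 180 375
-35 103 y 0.0005 ztop [-0.0448 -0.044  -0.0438]
-30 193 y 0.0001 ztop [-0.045  -0.0441 -0.0439]
-25 194 y 0.0001 ztop [-0.045  -0.044  -0.0437]
-20 191 y 0.0001 ztop [-0.045  -0.0441 -0.0438]
-15 28 y -0.0001 ztop [-0.0448 -0.0444 -0.0442]
10 53 y 0.0005 ztop [-0.0449 -0.0442 -0.0438]
15 230 y 0.0003 ztop [-0.0451 -0.0441 -0.0439]
20 252 y 0.0001 ztop [-0.045  -0.0442 -0.0438]
25 259 y 0.0001 ztop [-0.0453 -0.0443 -0.0439]
30 262 y 0.0001 ztop [-0.0453 -0.0443 -0.0439]
35 275 y 0.0001 ztop [-0.0451 -0.0443 -0.0439]
40 521 y 0.0001 ztop [-0.0451 -0.0438 -0.0432]
45 97 y 0.0 ztop [-0.0437 -0.033  -0.0259]
0.04532467819977642 0.04512903742496339 -0.03361767220484731
```

View pics/w7.png

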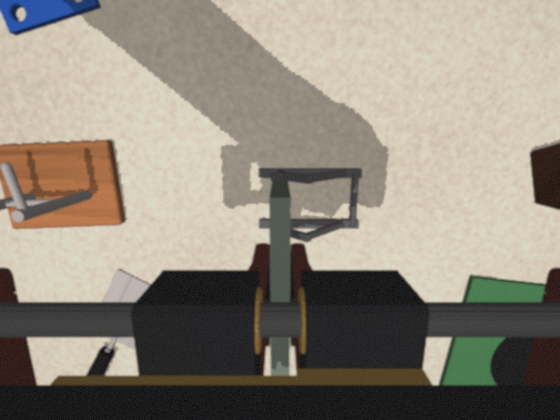

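```bash
python3 - <<'E'
from h import *
go(.488,.0762,.185,98.9)
E
python3 -m inch '0 0 0 0 8;0 0 0 0 8;0 0 0 0 8;0 0 0 0 8;0 0 0 0 8;0 0 0 0 8;0 0 0 0 8;0 0 0 0 8;0 0 0 0 8;0 0 0 0 8;0 0 0 0 7.9;0 0 0 0 0;0 0 0 0 0'
python3 - <<'E'
from h import *
go(.488,.0762,.185,98.9)
E
```

```text
at [0.5349 0.3197 0.1876] yaw -173.21 tilt [-0.0022 -0.0014 -1.    ] | shift cm [  7.53 -23.63   0.3 ] spin 87.89
clock: 24.6
tool_pos: [0.535, 0.3204, 0.1885]
ee_rot: [-0.0, 0.648, 0.761, -0.001]
force: [-0.2, -0.7, -1.1]
grip_width: 0.008
gripper_force: 30.0
at [0.535  0.3204 0.1885] yaw 99.14 tilt [-1.e-03 -8.e-04 -1.e+00] | shift cm [-23.36  -8.52   0.37] spin 0.24
```

```bash
python3 -m inch '0 -2 -0.8 0 0.2;0 -3.5 -1.3 0 0;0 -3.5 -1.3 0 0;0 -3.5 -1.3 0 0;0 -3.5 -1.3 0 0;0 -3.5 -1.3 0 0;0 -2.5 -0.8 0 0;0 -1.4 -0.4 0 0;0 0 0 0 0;0 0 0 0 0;0 0 0 0 0'
python3 - <<'E'
from h import *
go(.488,.0762,.077,98.9)
st=arm.state();s=snap('wrist','w8.png');C=cloud(s);z=C[...,2]; Q=(C-st['tool_pos'])@rot(st)
m=(z>.093)&(z<.118)&(Q[...,1]>.015)&(Q[...,1]<.11)&(abs(Q[...,0])<.08)
n,l,ss,ce=cv2.connectedComponentsWithStats(m.astype(np.uint8))
for i in range(1,n):
    if ss[i,4]<40: continue
    q=Q[l==i];p=np.polyfit(q[:,1],q[:,0],1); print(ss[i],'tip y',np.percentile(q[:,1],1).round(4),'end',q[:,1].max().round(4),'x at y=.04: %.4f slope %.3f'%(np.polyval(p,.04),p[0]),'z world',np.percentile(C[l==i][:,2],[5,50,98]).round(4))
E
```

```text
clock: 25.7
tool_pos: [0.4869, 0.0776, 0.1892]
ee_rot: [-0.0, 0.65, 0.76, 0.0]
force: [-0.5, 0.4, -1.4]
grip_width: 0.0077
gripper_force: 30.0
at [0.4869 0.0776 0.1892] yaw 98.84 tilt [ 0.e+00  7.e-04 -1.e+00] | shift cm [-0.16  0.08 11.22] spin -0.06
[319 178  61  15 586] tip y 0.0298 end 0.0755 x at y=.04: 0.0289 slope 0.012 z world [0.1022 0.1065 0.1094]
[317 249  58  18 550] tip y 0.0302 end 0.0757 x at y=.04: -0.0306 slope 0.019 z world [0.0992 0.1062 0.1096]
```

```bash
python3 -m inch '0 -0.1 0.05 2 0;0 0 0 3 0;0 0 0 3 0;0 0 0 2 0;0 0 0 0.8 0;0 0 0 0 0;0 0 0 0 0;0 0 0 0 0'
python3 - <<'E'
from h import *
go(.488,.0762,.0765,98.9)
E
```

```text
clock: 26.55
tool_pos: [0.4883, 0.0757, 0.0824]
ee_rot: [0.001, 0.651, 0.759, 0.001]
force: [0.2, -0.1, -0.5]
grip_width: 0.008
gripper_force: 30.0
at [0.4883 0.0757 0.0824] yaw 98.71 tilt [ 2.e-03  2.e-04 -1.e+00] | shift cm [ 0.05 -0.02  0.59] spin -0.19
```

```bash
python3 -m inch '0 0 0 0.3 -0.2;0 0 0 0.3 0;0 0 0 0 0;0 0 0 0 0'
python3 - <<'E'
from h import *
go(.488,.0762,.0765,98.9)
st=arm.state();s=snap('wrist');C=cloud(s);z=C[...,2]; Q=(C-st['tool_pos'])@rot(st)
m=(z>.093)&(z<.118)&(Q[...,1]>.01)&(Q[...,1]<.11)&(abs(Q[...,0])<.08)
n,l,ss,ce=cv2.connectedComponentsWithStats(m.astype(np.uint8))
for i in range(1,n):
    if ss[i,4]<40: continue
    q=Q[l==i];p=np.polyfit(q[:,1],q[:,0],1); print(ss[i],'tip y',np.percentile(q[:,1],1).round(4),'end',q[:,1].max().round(4),'x at y=.04: %.4f slope %.3f'%(np.polyval(p,.04),p[0]),'z tool',np.percentile(q[:,2],[2,50,95]).round(4))
m=(abs(Q[...,1])<.007)&(Q[...,2]<-.03)&(Q[...,2]>-.06)&(Q[...,0]>.02)&(Q[...,0]<.06);q=Q[m];print('plate end',np.percentile(q[:,0],99.5),'top',np.percentile(q[:,2],30))
E
```

```text
clock: 26.95
tool_pos: [0.4874, 0.0753, 0.0752]
ee_rot: [-0.0, 0.65, 0.76, -0.0]
force: [0.3, 0.3, -0.6]
grip_width: 0.0076
gripper_force: 30.0
at [0.4874 0.0753 0.0752] yaw 98.88 tilt [-1.e-04 -0.e+00 -1.e+00] | shift cm [ 0.08  0.07 -0.13] spin -0.02
[ 351  205  111   30 1980] tip y 0.0298 end 0.0753 x at y=.04: 0.0318 slope 0.014 z tool [-0.0343 -0.0312 -0.0258]
[303 256   9  14  73] tip y 0.0101 end 0.0129 x at y=.04: 0.0094 slope -0.079 z tool [-0.0341 -0.0279 -0.0194]
[425 338  20  20 332] tip y 0.0663 end 0.0754 x at y=.04: -0.0246 slope -0.112 z tool [-0.0331 -0.0319 -0.0304]
plate end 0.04482473667731657 top -0.0442732250152425
```

```bash
python3 -m inch '0 0.14 0 -0.06 0;0 0 0.6 0 0;0 0 0.6 0 0;0 0 0.6 0 0;0 0 0.4 0 0;0 0 0.2 0 0;0 0 0 0 0;0 0 0 0 0'
python3 - <<'E'
from h import *
st=arm.state();s=snap('wrist');C=cloud(s);z=C[...,2]; Q=(C-st['tool_pos'])@rot(st)
print(np.array(st['tool_pos']).round(4),st['force'].round(1))
m=(Q[...,2]>-.038)&(Q[...,2]<-.022)&(Q[...,1]>.005)&(Q[...,1]<.058)&(abs(Q[...,0]-.031)<.008)
q=Q[m];p=np.polyfit(q[:,1],q[:,0],1); print(m.sum(),'tip y',np.percentile(q[:,1],1).round(4),'x at y=.01,.03: ',np.polyval(p,[.01,.03]).round(4),'edges',np.percentile(q[:,0],[2,98]).round(4))
for a in (5,8,12,16,20,24,28,32,36,40): 
    k=(q[:,1]>a/1e3)&(q[:,1]<a/1e3+.003)
    if k.sum()>5: print(a,k.sum(),'top',np.percentile(q[k,2],10).round(4))
go(.488,.0762,.0765,98.9)
E
```

```text
clock: 27.8
tool_pos: [0.5107, 0.0804, 0.0757]
ee_rot: [-0.0, 0.65, 0.76, -0.0]
force: [-0.7, 0.8, -1.4]
grip_width: 0.008
gripper_force: 30.0
[0.5107 0.0804 0.0757] [-0.7  0.8 -1.4]
1885 tip y 0.0061 x at y=.01,.03:  [0.0303 0.0305] edges [0.0263 0.0343]
5 88 top -0.0335
8 114 top -0.034
12 119 top -0.0336
16 112 top -0.0326
20 114 top -0.0319
24 105 top -0.0312
28 111 top -0.0307
32 102 top -0.0299
36 109 top -0.0293
40 155 top -0.0317
at [0.5107 0.0803 0.0758] yaw 98.89 tilt [-3.e-04 -1.e-04 -1.e+00] | shift cm [-0.06 -2.31 -0.07] spin -0.01
```

```bash
python3 -m inch '0 0 0.4 0 0;0 0 0.4 0.03 0;0 0 0.4 0.07 0;0 0 0 0 0;0 0 0 0 0'; python3 -m inch '0 0 0.4 0.07 0;0 0 0.4 0.07 0;0 0 0.4 0.07 0;0 0 0 0 0;0 0 0 0 0'
python3 - <<'E'
from h import *
st=arm.state();print(np.array(st['tool_pos']).round(4),st['force'].round(1),st['wrist_torque'].round(2))
p=st['tool_pos'][:2]-np.array([.5325,.0832]);a=np.radians(8.9);print('stand x,y',p@[np.cos(a),np.sin(a)],p@[-np.sin(a),np.cos(a)])
E
```

```text
clock: 28.35
tool_pos: [0.5228, 0.0823, 0.0747]
ee_rot: [-0.0, 0.65, 0.76, -0.0]
force: [0.1, 0.6, -0.5]
grip_width: 0.0081
gripper_force: 30.0
clock: 28.85
tool_pos: [0.5347, 0.0842, 0.0726]
ee_rot: [-0.0, 0.65, 0.76, -0.0]
force: [0.7, 0.4, -1.4]
grip_width: 0.008
gripper_force: 30.0
[0.5347 0.0842 0.0726] [ 0.7  0.4 -1.4] [ 0.01 -0.14 -0.  ]
stand x,y 0.002309012296419854 0.0006107236033251203
```

```bash
python3 -m inch '0 0 0 0.1 0;0 0 0 0.05 0;0 0 0 0 0;0 0 0 0 0'; python3 -m inch '0 0 0 0.05 0;0 0 0 0 0;0 0 0 0 0'; python3 -m inch '0 0 0 0.05 0;0 0 0 0 0;0 0 0 0 0'
```

```text
clock: 29.25
tool_pos: [0.5346, 0.0841, 0.0713]
ee_rot: [0.0, 0.65, 0.76, -0.0]
force: [-0.4, 0.5, -0.2]
grip_width: 0.0073
gripper_force: 30.0
clock: 29.55
tool_pos: [0.5347, 0.0841, 0.0707]
ee_rot: [-0.0, 0.65, 0.76, -0.0]
force: [-0.4, -1.1, 0.0]
grip_width: 0.0081
gripper_force: 30.0
clock: 29.85
tool_pos: [0.5347, 0.0841, 0.0703]
ee_rot: [0.0, 0.65, 0.76, 0.0]
force: [-0.5, 0.3, 1.2]
grip_width: 0.0081
gripper_force: 30.0
```

Contact with the pins is felt, so I release and withdraw upward.

```bash
python3 -m inch '0.05 0 0 0.02 0;0.15 0 0 0 0;0.2 0 0 0 0;0.3 0 0 0 0;0.4 0 0 0 0;0.5 0 0 0 0;0.5 0 0 0 0;0.5 0 0 0 0;0.5 0 0 0 0'
python3 - <<'E'
from h import *
st=arm.state();print(st['force'].round(1),st['grip_width']); s=snap('wrist');C=cloud(s);Q=(C-st['tool_pos'])@rot(st)
m=(abs(Q[...,1])<.03)&(Q[...,2]<-.036)&(Q[...,2]>-.05)&(abs(Q[...,0])<.055)&(abs(Q[...,0])>.014);q=Q[m]
print(m.sum(),'y of top',np.percentile(q[:,1],[2,50,98]).round(4),'z',np.percentile(q[:,2],[2,50]).round(4),'yslope',np.polyfit(q[:,0],q[:,1],1).round(4))
E
```

```text
clock: 30.75
tool_pos: [0.5347, 0.0841, 0.07]
ee_rot: [-0.0, 0.65, 0.76, -0.0]
force: [-0.3, -0.2, -0.9]
grip_width: 0.0437
gripper_force: 0.0
[-0.3 -0.2 -0.9] 0.04374493752414108
4384 y of top [-0.0168 -0.0005  0.0255] z [-0.0451 -0.0428] yslope [-0.0134  0.0015]
```

```bash
python3 -m inch '0.5 0 0 -0.5 0;0.5 0 0 -1 0;0.5 0 0 -2 0;0.5 0 0 -3 0;0.5 0 0 -4 0;0.5 0 0 -4 0;0.5 0 -2 -2 0;0.5 0 -4 0 0;0.5 0 -4 0 0;0.5 0 -4 0 0;0.5 0 0 0 0;0.5 0 0 0 0'
python3 - <<'E'
from h import *
s=snap('side');c=snap('scene')
w=snap('wrist')['img']
C=cloud(load('wrist'));d=C-np.array([.5325,.0832,0]);a=np.radians(8.9);x=d[...,0]*np.cos(a)+d[...,1]*np.sin(a);y=-d[...,0]*np.sin(a)+d[...,1]*np.cos(a);z=C[...,2]
m=(z>.06)&(z<.13)&(abs(y)<.06)&(abs(y)<.024)&(abs(x)<.05);print(m.sum(),np.percentile(x[m],[2,50,98]),np.percentile(z[m],[2,98]))
im=np.zeros((600,800,3),np.uint8)
k=cv2.resize(s['img'][110:330,180:400],(400,400));im[:400,:400]=k
k=cv2.resize(c['img'][150:300,130:410],(400,214));im[:214,400:]=k
k=cv2.resize(c['img'][165:245,255:345],(400,356));im[240:596,400:]=k
cv2.imwrite('pics/end.png',im[:,:,::-1])
E
```

```text
clock: 32.0
tool_pos: [0.3966, 0.0623, 0.2362]
ee_rot: [0.001, 0.65, 0.76, 0.0]
force: [0.1, 0.3, 0.5]
grip_width: 0.0442
gripper_force: 0.0
1855 [-0.00900899 -0.00382167  0.0056223 ] [0.06660162 0.11497665]
```

View pics/end.png

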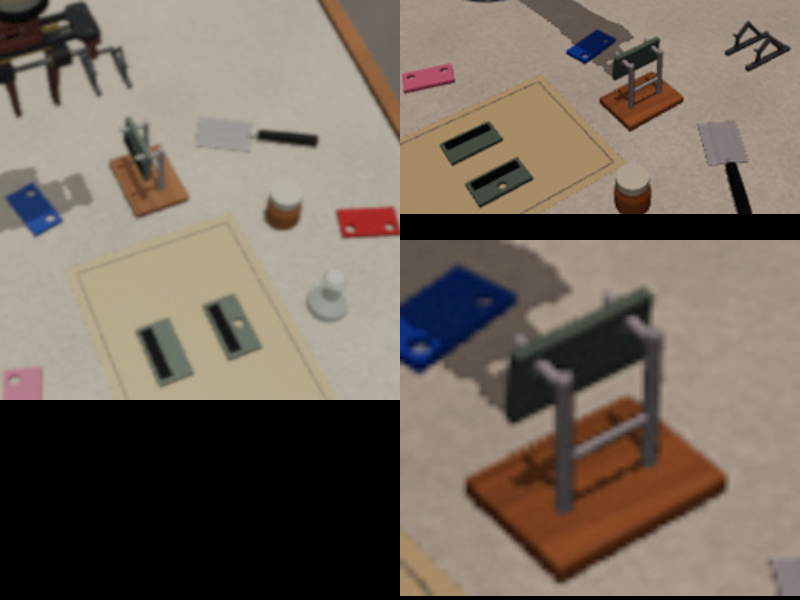

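The plate hangs level on both pins (crop, 580,350). The other two plates, the jar, muller and knife are where they were. I'll check that it is at rest.

```bash
python3 -m inch '0.5 0 0 0 0;0.5 0 0 0 0;0.5 0 0 0 0;0.5 0 0 0 0;0.5 0 0 0 0;0.5 0 0 0 0;0.5 0 0 0 0;0.5 0 0 0 0;0.5 0 0 0 0;0.5 0 0 0 0'
python3 - <<'E'
from h import *
C=cloud(snap('wrist'));d=C-np.array([.5325,.0832,0]);a=np.radians(8.9);x=d[...,0]*np.cos(a)+d[...,1]*np.sin(a);y=-d[...,0]*np.sin(a)+d[...,1]*np.cos(a);z=C[...,2]
m=(z>.06)&(z<.13)&(abs(y)<.024)&(abs(x)<.05);print(m.sum(),np.percentile(x[m],[2,50,98]),np.percentile(z[m],[2,98]))
s0=load('side')['img'].astype(int);s1=snap('side')['img'].astype(int);D=abs(s1-s0).sum(2)[170:225,235:290];print('diff',D.max(),D.mean())
if m.sum()>1000 and np.percentile(z[m],98)>.11: print(arm.hand_in())
E
```

```text
clock: 33.15
tool_pos: [0.3964, 0.0625, 0.2351]
ee_rot: [0.0, 0.65, 0.76, 0.0]
force: [0.1, -0.1, -1.0]
grip_width: 0.0439
gripper_force: 0.0
1864 [-0.00883154 -0.00374151  0.00562394] [0.06666678 0.11511048]
diff 20 2.4879338842975205
the job is handed in; nothing more can be done
None
```

The two-hole plate was slid clear, leaned on the easel and let go, then regripped across its faces and hung on both pins; it was at rest with the other plates, jar, muller and knife looking undisturbed, and I handed the job in at about 33 s.

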